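# Stand the fallen glaze test tile back up in its row

### The arm

A 6-joint arm with a two-finger parallel gripper is mounted at the origin on a cart in front of the work surface, level with it; the furniture and walls round the work are solid. World frame = base frame: x ahead of the robot, y to its left, z up, the work surface at z = 0. Lengths are in m, angles in rad, forces in N, time in s.
With the tool pointing down it reaches from about 0.275 to 1 m from the base axis. Payload 8.4 kg.
Tool frame: the origin (TCP) lies on the centre line of the jaws, within the pads' length; the fingertips stand 17 mm ahead of it and the grasp point (between the pads) lies 2 mm behind it (bot.tcp_to_tips is the z of the fingertips in the tool frame, in m); z points along the fingers, y is the line along which they close (so a half turn about z gives the same grasp; the last joint's range is limited). The gripper opens to 85 mm and grips with 20 to 120 N. Pads are 22 mm wide; open, the fingers measure 114 mm over their backs; the gripper's body (76 mm by 85 mm) begins 54 mm behind the grasp point. The pads swing forward as they close: fully open they stand 13 mm farther back than shut.
Start: joints at [1.346, 0.353, 1.633, -0, 1.155, -0.002], TCP at [0.138, 0.61, 0.219] pointing down, gripper open.
Joint ranges: [-2.63, 2.63], [-0.92, 2.1], [0.06, 2.66], [-1.3, 4.44], [0, 2.69], [-3.02, 3.02]. Speed limits (rad/s): [2.22, 2.22, 2.79, 3.14, 3.14, 3.14].

### API

Orientations are given as a unit quaternion [x, y, z, w].
In Python, from workcell import bot, hand, kinematics, get_obs, vision, hand_in gives the robot as it stands. The module is installed in compiled form; this text tells all that it offers. Calls block until the motion is done:
- bot.reach(position, orientation): joint-space move of the TCP to a pose.
- bot.servo_line(position, ori=None, velocity=0.15): straight line of the TCP; ori=None keeps the orientation; velocity is the mean speed in m/s.
- bot.goto_joints(angles): joint-space move.
- hand.move_gripper(opening, strength=None): finger opening in m; strength is the grip in N (None keeps the last); returns when the fingers have stopped.
- bot.dwell(seconds).
- kinematics.solve_ik(position, orientation): joint angles nearest the present ones, or None.
- get_obs(): the state.
- vision.read_camera(name): name is "scene" or "top"; returns a dict with "frame" (384x512x3 uint8, red, green, blue), "intrinsics" (3x3 intrinsics, pixels), "dist" ([k1, k2, p1, p2, k3] as OpenCV has them; the pictures are not rectified), "view" (4x4, takes a point from world to camera coordinates). Camera axes: x right, y down, z forward; pixel columns grow to the right and rows downward; lengths in m; the calibration is good to about 2 mm. A picture is of the moment at which its call begins. There is no depth.
A pose or a line that the arm cannot do raises bot.IKError and nothing moves.
- hand_in(): hands the job in; it is judged then, once.
The state is a dict: "time_s": time; "joint_pos": joint angles; "joint_vel": joint speeds; "joint_efforts": joint torques, N m; "position": TCP position; "orientation": TCP orientation; "wrist_force": force on the tool from outside, world axes, zero at the start; "ft_torque": the same for the moment, N m; "gripper_width": finger opening in m; "grip_force": force on a finger pad.
Only numpy, scipy, OpenCV 4.12 (cv2) and the standard library are available. Lean on these libraries where they do the work, as an engineer would, in place of code of your own. Each camera call takes 0.05 s, during which the arm holds its last target. There are 200 camera calls.

### The job

In front of the wooden spacing rack one of the three glaze test tiles has fallen flat on its face, with its foot sticking up. Do not grip or lift it: push the upturned foot over toward the rack with a fingertip until the tile stands on its foot again, then push gently on its face to slide it straight back into the empty middle space, until the foot meets the back rail. Leave the other two tiles and the glaze pot where they stand, and finish clear of everything.

Things in the scene. Friction and masses are not known exactly. Their poses are not given: they have to be found in the camera images.
- tile_rack: fixed wooden spacing rack on the table: a back rail 216 mm long, 14 mm deep, 22 mm high, with four round-nosed spacers (8 mm wide, 12 high) that reach 26 mm forward and part it into three spaces 60 mm wide, the middle one empty; tiles stand on the table itself. Origin: foot of the rail front face, middle of the middle space, on the table; x points to the back, y to the left along the rail, z up
- fallen_tile: L-shaped brittle clay test tile, 0.06 to 0.12 kg, blue glazed face; the only one lying. Wall 54 mm high, 44 wide, 8 thick; foot 8 mm thick, reaching 50 mm back from the face. Origin: middle of the lower front edge (heel line); own x points back along the foot, y across, z up the wall. Lies face down on the table, z away from the rack, foot straight up, heel line about 80 mm in front of the rail
- fallen_tile_foot_end (a point): middle of the lower edge at the end of the fallen tile's foot, 50 mm from its origin along its own x; at first 50 mm above the table. Pushed near this end toward the rack, the tile turns about its heel line almost without sliding; after about 52 degrees it falls the rest of the way onto its foot by itself
- teal_tile: teal glazed test tile standing in its own space of the rack, same shape, size and axes as fallen_tile; to be left where it is
- yellow_tile: yellow glazed test tile standing in its own space of the rack, same shape, size and axes as fallen_tile; to be left where it is
- glaze_pot: lidded teal and blue glaze pot, 67 mm wide, 105 mm tall, standing loose on the table beside the rack's right end; origin at the centre of its base
Not all that is in view belongs to the job. What is shaped like the teal_tile but red is not meant.

How it is judged:
By the outcome, as a careful person would: the job done as asked, in the order asked, and still so for the second after the job is handed in, with the robot touching nothing.
It also fails if it takes over 48 s, if anything falls off the work surface, if the arm or the gripper's body presses on something with over 40 N, if the wrist force passes 120 N, or if a joint passes its speed limit or range.

## Working session

There is one attempt and no reset: what is moved stays moved. The work goes in short steps, each a Python script; the robot and the scene stay as the last script left them, time stands still between calls to the robot, and variables do not carry over. Pictures are saved under pics/ and viewed, at most 10 in all, crops included, and the job is handed in when it is done.

```bash
mkdir -p pics; cat > h.py <<'E'
import numpy as np, cv2
from workcell import bot, hand, kinematics, get_obs, vision, hand_in
def ray(c,uv):
    p=cv2.undistortPoints(np.array(uv,float).reshape(-1,1,2),np.array(c["intrinsics"],float),np.array(c["dist"],float)).reshape(-1,2)
    V=np.array(c["view"]);R,t=V[:3,:3],V[:3,3]
    d=np.c_[p,np.ones(len(p))]@R; o=-R.T@t
    return o,d
def onz(c,uv,z):
    o,d=ray(c,uv); return o+d*((z-o[2])/d[:,2])[:,None]
def tri(c1,uv1,c2,uv2):
    o1,d1=ray(c1,[uv1]);o2,d2=ray(c2,[uv2]);d1=d1[0]/np.linalg.norm(d1);d2=d2[0]/np.linalg.norm(d2)
    s=np.linalg.lstsq(np.c_[d1,-d2],o2-o1,rcond=None)[0]
    a=o1+d1*s[0];b=o2+d2*s[1];return (a+b)/2,np.linalg.norm(a-b)
def snap(n,name):
    c=vision.read_camera(n); cv2.imwrite(f"pics/{name}.png",c["frame"][:,:,::-1]); return c
E
python3 - <<'E'
from h import *
for n in("scene","top"):
    c=snap(n,n+"0"); im=cv2.resize(c["frame"],(784,588),interpolation=cv2.INTER_CUBIC); cv2.imwrite(f"pics/{n}0b.png",im[:,:,::-1])
    V=np.array(c["view"]);print(n,(-V[:3,:3].T@V[:3,3]).round(3),V[:3,:3].round(2).tolist())
print(get_obs()["time_s"],get_obs()["orientation"],bot.tcp_to_tips)
E
```

```text
scene [-0.043 -0.526  0.424] [[0.65, -0.76, 0.02], [-0.3, -0.28, -0.91], [0.7, 0.59, -0.41]]
top [ 0.375 -0.053  0.901] [[0.02, -1.0, -0.01], [-0.98, -0.02, -0.19], [0.19, 0.01, -0.98]]
0.1 [ 1.11145199e-01  9.93803984e-01 -6.16494539e-04 -7.47293823e-05] 0.017
```

View pics/scene0b.png

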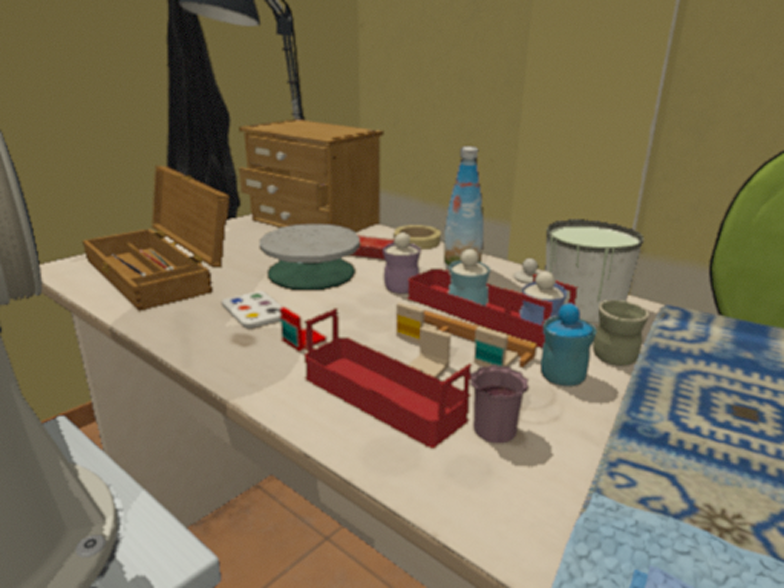

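View pics/top0b.png

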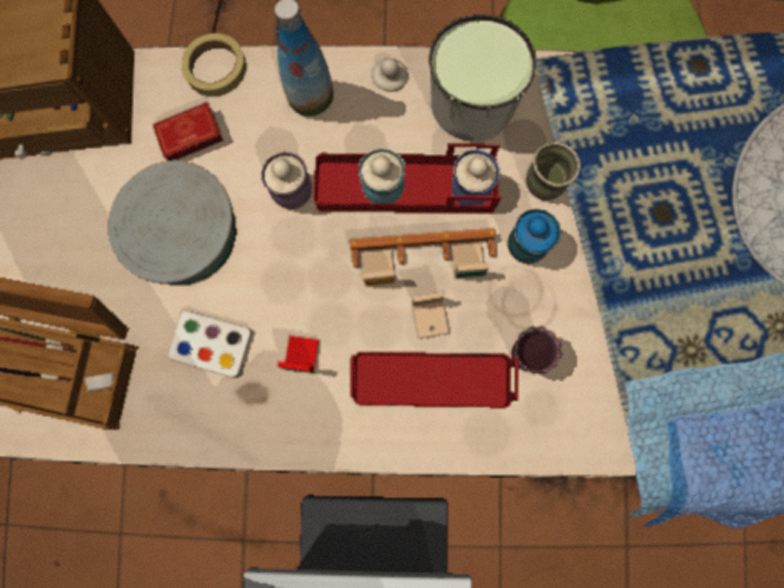

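The scene shows the rack at about (350–500, 240) in the enlarged top view. The blue tile lies at about (430, 315), with a red tray in front of it and the pot at (535, 235). I'll enlarge the rack area in both views.

```bash
python3 - <<'E'
import cv2
a=cv2.imread("pics/top0.png")[145:235,220:350]; cv2.imwrite("pics/tc.png",cv2.resize(a,None,fx=6,fy=6,interpolation=cv2.INTER_CUBIC))
a=cv2.imread("pics/scene0.png")[195:265,250:370]; cv2.imwrite("pics/sc.png",cv2.resize(a,None,fx=6,fy=6,interpolation=cv2.INTER_CUBIC))
E
```

```text
(no output)
```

View pics/tc.png

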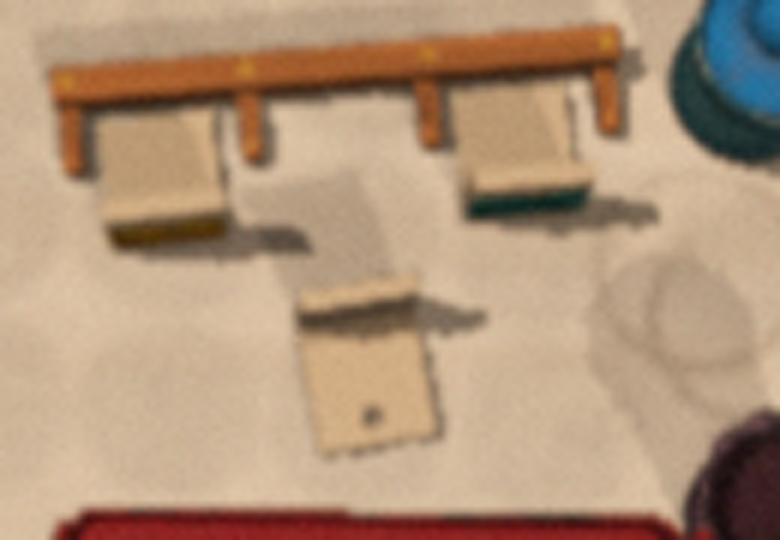

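View pics/sc.png

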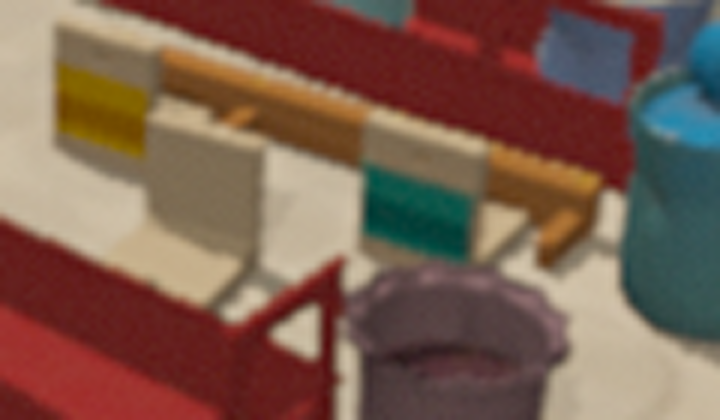

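The crops show these positions:
- **Top crop:** the spacer noses are at (75,175), (255,162), (432,148) and (610,133). The upturned foot end runs (300,297)–(415,277), and the lying wall's far edge runs (322,457)–(440,435).
- **Scene crop:** the foot end runs (150,110)–(265,147).

Next I'll turn these into positions.

```bash
cat > meas.py <<'E'
from h import *
T=vision.read_camera("top");S=vision.read_camera("scene")
t=lambda p:(np.array(p)+.5)/6-.5+[220,145]
s=lambda p:(np.array(p)+.5)/6-.5+[250,195]
np.set_printoptions(precision=4,suppress=True)
print("noses z6",onz(T,t([(75,172),(255,160),(432,146),(610,131)]),.006))
print("rail top back corners z22",onz(T,t([(50,70),(618,26)]),.022))
print("rail front foot z0",onz(T,t([(55,106),(620,65)]),0.))
print("foot end front face edge z50",onz(T,t([(300,320),(417,297)]),.05))
print("foot end back edge z50",onz(T,t([(300,293),(415,274)]),.05))
print("wall back z8 far corners",onz(T,t([(322,455),(438,433)]),.008))
for a,b,n in [((417,297),(264,150),"footend R front"),((300,320),(149,115),"footend L front"),((322,455),(108,250),"wall far L"),((620,35),(600,180),"rail R top"),((468,193),(364,113),"teal wall top L front"),((590,186),(485,152),"teal top R front"),((105,222),(57,22),"yellow top L"),((225,214),(158,48),"yellow top R")]:
    print(n,*tri(T,t(a),S,s(b)))
E
python3 meas.py
```

```text
noses z6 [[ 0.5907  0.0159  0.006 ]
 [ 0.5965 -0.0521  0.006 ]
 [ 0.6031 -0.119   0.006 ]
 [ 0.6102 -0.1867  0.006 ]]
rail top back corners z22 [[ 0.626   0.0253  0.022 ]
 [ 0.6468 -0.1879  0.022 ]]
rail front foot z0 [[ 0.618   0.0248  0.    ]
 [ 0.638  -0.1918  0.    ]]
foot end front face edge z50 [[ 0.5274 -0.0691  0.05  ]
 [ 0.5364 -0.1105  0.05  ]]
foot end back edge z50 [[ 0.5372 -0.0689  0.05  ]
 [ 0.5448 -0.1098  0.05  ]]
wall back z8 far corners [[ 0.4846 -0.0786  0.008 ]
 [ 0.4934 -0.1214  0.008 ]]
footend R front [ 0.5392 -0.1132  0.0467] 0.006362159891757191
footend L front [ 0.5293 -0.0709  0.0494] 0.005036225411711305
wall far L [ 0.4878 -0.083   0.0171] 0.012705753243604257
rail R top [ 0.6443 -0.1897  0.0214] 0.002504498719461967
teal wall top L front [ 0.5755 -0.1303  0.0534] 0.004763894483672119
teal top R front [ 0.5799 -0.1753  0.0523] 0.007414553678360432
yellow top L [ 0.5625 -0.      0.0518] 0.003007004830685338
yellow top R [ 0.5667 -0.0439  0.0535] 0.005884260680787535
```

The heights agree with the text (foot end about 49 mm, rail about 22 mm, walls about 53 mm). The rack origin is at (0.6255, -0.083) with a yaw of 5.5°. The tile's heel is at (0.5415, -0.089) with a yaw of 11.5°, about 84 mm in front of the rail. Next I'll tip it.

```bash
cat >> h.py <<'E'
from scipy.spatial.transform import Rotation as Ro
HW=.011
def quat(yaw): return (Ro.from_euler('z',yaw)*Ro.from_quat([0,1,0,0])).as_quat()
def frame(o,yaw):
    o=np.array(o);ex=np.array([np.cos(yaw),np.sin(yaw)]);ey=np.array([-ex[1],ex[0]])
    return lambda fx,y,z: [*(o+ex*(fx-HW)+ey*y), z+bot.tcp_to_tips]   # finger front face x, tip z
E
python3 - <<'E'
from h import *
np.set_printoptions(precision=3,suppress=True)
F=frame([.5415,-.0893],.2);q=quat(.2)
hand.move_gripper(0.)
f0=None
bot.reach(F(-.026,0,.16),q); print(get_obs()["joint_pos"],get_obs()["time_s"])
bot.servo_line(F(-.026,0,.045))
f0=np.array(get_obs()["wrist_force"])
bot.servo_line(F(-.009,0,.045),velocity=.04)
print(np.array(get_obs()["wrist_force"])-f0)
for th in (10,20,30,40,48,56,62):
    a=np.radians(th);s=.045
    bot.servo_line(F(s*np.sin(a)-.008*np.cos(a),0,s*np.cos(a)+.008*np.sin(a)),velocity=.04)
    print(th,np.array(get_obs()["wrist_force"])-f0,get_obs()["time_s"])
bot.servo_line(F(.044,0,.031),velocity=.05)
bot.dwell(.3);print(np.array(get_obs()["wrist_force"])-f0)
bot.servo_line(F(.044,0,.14))
bot.servo_line(F(-.05,0,.16))
o=get_obs();print(o["time_s"])
for n,(x,y,w,h) in {"top":(220,145,130,90),"scene":(250,195,120,70)}.items():
    c=snap(n,n+"1"); cv2.imwrite(f"pics/{n}1c.png",cv2.resize(c["frame"][y:y+h,x:x+w,::-1],None,fx=6,fy=6,interpolation=cv2.INTER_CUBIC))
E
```

```text
[-0.191  0.23   1.909  0.     1.002 -1.962] 3.775
[-1.416  0.373 -0.245]
10 [-0.465  0.557 -0.005] 5.6417
20 [-1.051  0.322 -0.277] 5.9917
30 [ 0.195  0.285 -0.343] 6.3417
40 [-0.498  0.123 -0.028] 6.6917
48 [-0.513 -0.482 -0.253] 7.0
56 [-0.587 -0.241  0.477] 7.3083
62 [-1.257 -0.079  0.131] 7.575
[-0.36   0.927  0.754]
9.8583
```

View pics/scene1c.png

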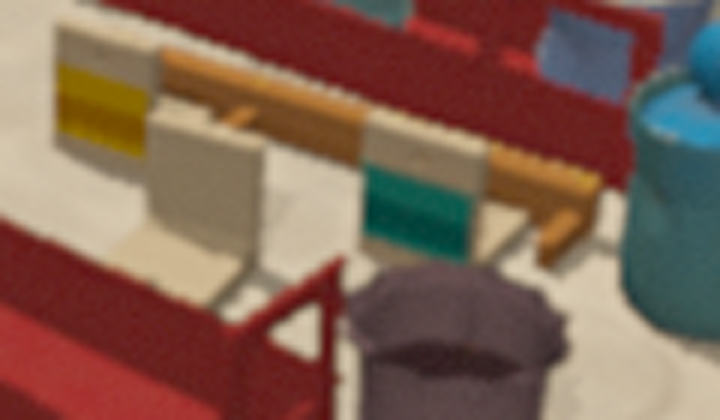

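The tile still lies as before: the foot's upper edge runs (150,110)–(265,147), unchanged. The finger either passed over the foot or let it fall back. I'll check the finger's true position at contact height.

```bash
python3 - <<'E'
from h import *
np.set_printoptions(precision=4,suppress=True)
a=cv2.imread("pics/scene0.png").astype(int);b=cv2.imread("pics/scene1.png").astype(int)
print("diff tile",abs(a-b)[210:245,266:296].mean(),"ref",abs(a-b)[195:220,310:330].mean())
F=frame([.5415,-.0893],.2);q=quat(.2)
print(get_obs()["position"],F(-.05,0,.16),get_obs()["gripper_width"],get_obs()["orientation"],q)
bot.servo_line(F(-.03,0,.04),velocity=.2)
bot.servo_line(F(-.013,0,.04),velocity=.08)
print(get_obs()["position"],get_obs()["wrist_force"])
out=[]
for n,(x,y,w,h) in {"top":(245,160,65,70),"scene":(255,185,65,70)}.items():
    c=snap(n,n+"2"); out.append(cv2.resize(c["frame"][y:y+h,x:x+w,::-1],None,fx=6,fy=6,interpolation=cv2.INTER_CUBIC))
cv2.imwrite("pics/m2.png",np.hstack(out)); print(get_obs()["time_s"])
E
```

```text
diff tile 5.977142857142857 ref 4.704
[ 0.4826 -0.1013  0.1768] [np.float64(0.4817159387516842), np.float64(-0.10141882917849873), 0.177] 8.583130703787917e-05 [-0.0999  0.995  -0.      0.0002] [-0.0998  0.995   0.      0.    ]
[ 0.5191 -0.094   0.0577] [-0.8403 -0.2989 -0.6182]
11.1833
```

View pics/m2.png

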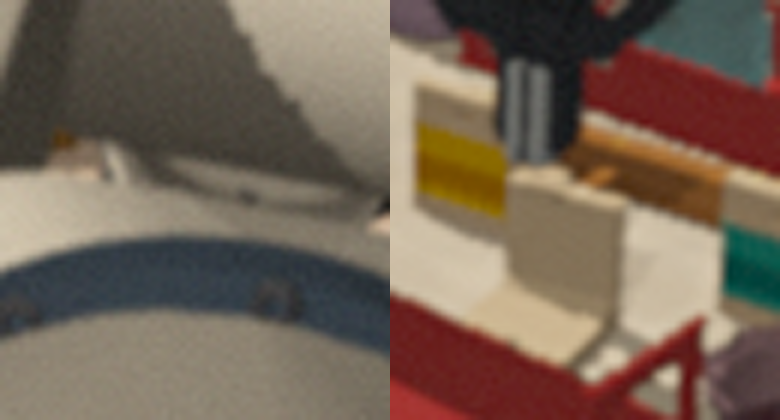

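```bash
python3 - <<'E'
from h import *
np.set_printoptions(precision=4,suppress=True)
c=vision.read_camera("scene");V=np.array(c["view"])
def P(p):
    p=np.atleast_2d(p);u=cv2.projectPoints(p,cv2.Rodrigues(V[:3,:3])[0],V[:3,3],np.array(c["intrinsics"],float),np.array(c["dist"],float))[0].reshape(-1,2)
    return (u-[255,185]+.5)*6
t=np.array(get_obs()["position"])
print("tip",P([t+[0,0,-.017],t,t+[0,0,.05]]))
print("foot end corners",P([[.5274,-.0691,.05],[.5364,-.1105,.05],[.545,-.1098,.05]]))
print("heel",P([[.5415,-.0893,0]]), "wall far", P([[.4846,-.0786,.008],[.4934,-.1214,.008]]))
E
```

```text
tip [[142.2621 232.4307]
 [144.0174 188.4901]
 [149.3717  54.7135]]
foot end corners [[105.0327 174.8535]
 [214.6197 203.5443]
 [227.9913 194.3743]]
heel [[169.3886 303.2641]] wall far [[ 43.5446 334.2193]
 [157.213  368.9949]]
```

```bash
python3 - <<'E'
from h import *
a=cv2.imread("pics/scene1.png").astype(int);b=cv2.imread("pics/scene2.png").astype(int)
d=cv2.GaussianBlur(abs(a-b).max(2).astype(np.float32),(3,3),0)[185:255,255:320]
im=np.clip(d*4,0,255).astype(np.uint8)
im2=b[185:255,255:320].astype(np.uint8)
cv2.imwrite("pics/d2.png",np.hstack([cv2.resize(cv2.merge([im]*3),None,fx=6,fy=6),cv2.resize(im2,None,fx=6,fy=6,interpolation=cv2.INTER_NEAREST)]))
E
```

```text
(no output)
```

View pics/d2.png

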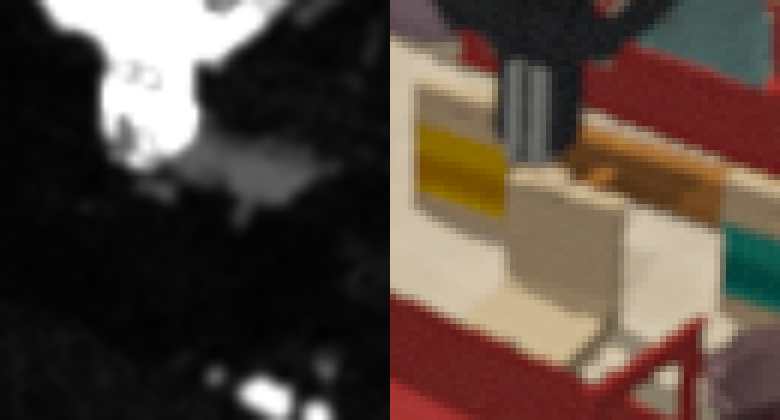

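The finger shows above or behind the foot at about (540,160), while the projection puts it at (532,232). That's about 28 mm higher than nominal. I'll lower it in safe steps over the lying wall and track the tip in the image.

```bash
cat > tip.py <<'E'
from h import *
ref=cv2.imread("pics/scene1.png").astype(int)[:,:,::-1]
def tip(c):
    d=abs(c["frame"].astype(int)-ref).max(2); m=((d>45)).astype(np.uint8); m[:,:262]=0;m[:,305:]=0;m[250:]=0
    n,l,st,_=cv2.connectedComponentsWithStats(m); k=1+np.argmax(st[1:,4]); ys,xs=np.where(l==k)
    v=ys.max(); return v,xs[ys>=v-1].mean(),[(int(r),int(xs[ys==r].min()),int(xs[ys==r].max())) for r in range(v-12,v+1,3)]
def proj(c,p):
    V=np.array(c["view"]);return cv2.projectPoints(np.atleast_2d(np.array(p,float)),cv2.Rodrigues(V[:3,:3])[0],V[:3,3],np.array(c["intrinsics"],float),np.array(c["dist"],float))[0].reshape(-1,2)
E
python3 - <<'E'
from tip import *
F=frame([.5415,-.0893],.2)
for z in (.04,.03,.02,.013):
    bot.servo_line(F(-.022,0,z),velocity=.08); o=get_obs()
    c=vision.read_camera("scene"); p=np.array(o["position"]);p[2]-=.017
    print(z,tip(c),"pred",proj(c,p).round(1),np.round(o["wrist_force"],2))
cv2.imwrite("pics/low.png",cv2.resize(c["frame"][185:255,255:320,::-1],None,fx=6,fy=6,interpolation=cv2.INTER_CUBIC))
print(o["time_s"])
E
```

```text
0.04 (np.int64(215), np.float64(276.5), [(203, 270, 284), (206, 270, 284), (209, 270, 284), (212, 271, 281), (215, 275, 278)]) pred [[276.  225.3]] [-0.42 -0.24 -0.04]
0.03 (np.int64(218), np.float64(275.15384615384613), [(206, 270, 284), (209, 270, 284), (212, 270, 284), (215, 271, 283), (218, 272, 275)]) pred [[275.9 229.6]] [ 0.37  0.53 -0.11]
0.02 (np.int64(130), np.float64(281.93023255813955), [(118, 262, 304), (121, 262, 304), (124, 262, 302), (127, 262, 300), (130, 275, 289)]) pred [[275.8 233.8]] [0.05 0.4  0.8 ]
0.013 (np.int64(142), np.float64(285.9230769230769), [(130, 262, 298), (133, 268, 300), (136, 292, 298), (139, 287, 296), (142, 283, 285)]) pred [[275.7 236.7]] [ 0.01 -0.84 -0.71]
12.4417
```

View pics/low.png

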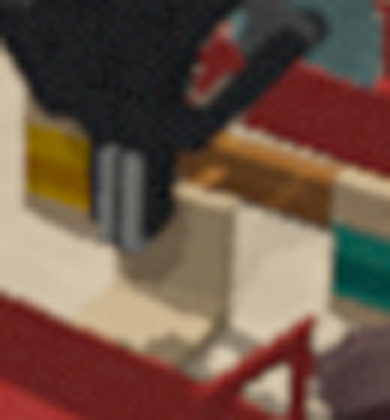

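The finger is now in front of the foot and its real tip is at about crop pixel (135,248), where the projection gives 310. So the tips sit about 25 mm higher than nominal, and the first pass went over the foot. I'll repeat the tip-over with that correction, checking for the blue face before lifting.

```bash
cat > blue.py <<'E'
from tip import *
def blue(c,x0=255,x1=310,y0=200,y1=255):
    h=cv2.cvtColor(c["frame"],cv2.COLOR_RGB2HSV)[y0:y1,x0:x1]
    m=(h[...,0]>103)&(h[...,0]<130)&(h[...,1]>110)&(h[...,2]>50); ys,xs=np.where(m)
    return m.sum(),(xs.min()+x0,xs.max()+x0,ys.min()+y0,ys.max()+y0) if m.any() else None
E
python3 - <<'E'
from blue import *
np.set_printoptions(precision=2,suppress=True)
DZ=-.025
F=frame([.5415,-.0893],.2)
G=lambda x,z:F(x,0,z+DZ)
s=.042
bot.servo_line(G(-.022,s),velocity=.05)
print("blue before",blue(vision.read_camera("scene")))
for th in (0,15,30,40,50,58,64):
    a=np.radians(th)
    bot.servo_line(G(s*np.sin(a)-.008*np.cos(a),s*np.cos(a)+.008*np.sin(a)),velocity=.04)
    print(th,np.array(get_obs()["wrist_force"]),blue(vision.read_camera("scene")))
bot.servo_line(G(.044,.03),velocity=.06)
bot.dwell(.3);c=vision.read_camera("scene");print(blue(c),get_obs()["time_s"],get_obs()["wrist_force"])
cv2.imwrite("pics/tip3.png",cv2.resize(c["frame"][185:255,255:320,::-1],None,fx=6,fy=6,interpolation=cv2.INTER_CUBIC))
E
```

```text
blue before (np.int64(0), None)
0 [-0.44 -0.08  1.5 ] (np.int64(0), None)
15 [-0.36 -0.03  0.77] (np.int64(0), None)
30 [ 0.56 -0.96 -0.06] (np.int64(0), None)
40 [-0.39  0.01  0.61] (np.int64(0), None)
50 [-0.83  0.23 -0.15] (np.int64(33), (np.int64(274), np.int64(289), np.int64(229), np.int64(235)))
58 [ 0.42  0.   -0.49] (np.int64(177), (np.int64(277), np.int64(293), np.int64(219), np.int64(233)))
64 [ 0.07  0.75 -0.4 ] (np.int64(179), (np.int64(277), np.int64(293), np.int64(219), np.int64(233)))
(np.int64(178), (np.int64(277), np.int64(293), np.int64(219), np.int64(233))) 16.3917 [-0.26  0.05  0.64]
```

The tile now stands: the blue face shows 178 px and is stable. Next I'll lift the finger, move it aside and measure the tile from both views.

```bash
python3 - <<'E'
from blue import *
F=frame([.5415,-.0893],.2)
bot.servo_line(F(.044,0,.13),velocity=.2)
bot.reach([.38,.27,.2],quat(.5))
out=[]
for n,(x,y,w,h) in {"top":(220,145,115,90),"scene":(250,190,80,90)}.items():
    c=snap(n,n+"3"); out.append(cv2.resize(c["frame"][y:y+h,x:x+w,::-1],None,fx=4,fy=4,interpolation=cv2.INTER_CUBIC))
cv2.imwrite("pics/m3.png",np.hstack(out)); print(get_obs()["time_s"])
E
```

```text
18.7667
```

View pics/m3.png

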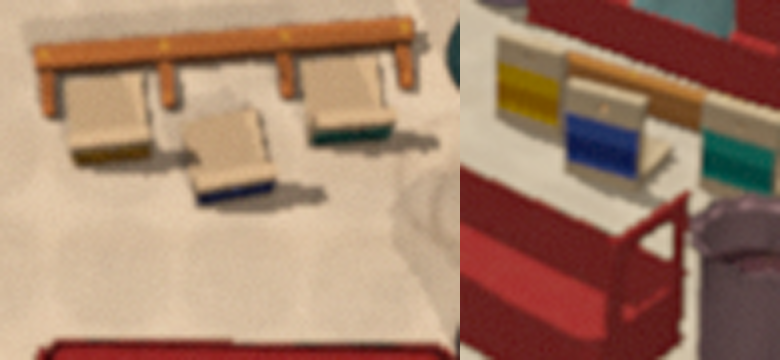

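The tile stands in front of the middle space. In the crop its wall top front edge runs (193,192)–(273,178) and its foot end (182,118)–(260,108). It's still yawed a few degrees.

```bash
cat > rack.py <<'E'
from blue import *
O=np.array([.6255,-.0832]);PSI=.096
def rk(p):
    d=np.atleast_2d(p)[:,:2]-O;c,s=np.cos(PSI),np.sin(PSI);return (np.c_[d[:,0]*c+d[:,1]*s,-d[:,0]*s+d[:,1]*c]*1000).round(1)
def colour(c,lo,hi,box):  # bounding mask of a face colour, min-area rect
    x0,y0,x1,y1=box;h=cv2.cvtColor(c["frame"],cv2.COLOR_RGB2HSV)
    m=((h[...,0]>lo)&(h[...,0]<hi)&(h[...,1]>100)&(h[...,2]>25)).astype(np.uint8);q=np.zeros_like(m);q[y0:y1,x0:x1]=m[y0:y1,x0:x1]
    return np.array(np.where(q)[::-1]).T.astype(float)
E
python3 - <<'E'
from rack import *
c=vision.read_camera("top");t=lambda p:(np.array(p)+.5)/4-.5+[220,145]
print("walltop front",rk(onz(c,t([(193,192),(273,178)]),.054)).tolist())
print("foot end z8",rk(onz(c,t([(182,118),(260,108)]),.008)).tolist())
print("noses z6",rk(onz(c,t([(50,116),(169,107),(289,97),(406,87)]),.006)).tolist())
print("teal,yellow walltop front",rk(onz(c,t([(311,128),(391,122),(72,148),(152,143)]),.054)).tolist())
S=vision.read_camera("scene");b=colour(S,103,130,(255,200,310,255));print("blue scene centroid",b.mean(0),len(b))
E
```

```text
walltop front [[-85.3, 26.3], [-81.1, -16.8]]
foot end z8 [[-33.6, 27.5], [-31.3, -17.0]]
noses z6 [[-26.0, 101.9], [-26.2, 34.2], [-25.7, -34.2], [-25.0, -101.3]]
teal,yellow walltop front [[-55.5, -39.6], [-55.6, -82.7], [-56.4, 88.8], [-57.0, 45.9]]
blue scene centroid [285.05494505 226.1043956 ] 182
```

The tile's centre is at y≈+5 mm with about 4° of yaw left, and the space allows ±8 mm. I'll push with the finger parallel to the rack, which squares the tile on the way, and then move in small steps until it meets the rail.

```bash
python3 - <<'E'
from rack import *
F=frame(O,PSI);q=quat(PSI);DZ=-.025;Z=.028+DZ;Y=.005;ex=np.array([np.cos(PSI),np.sin(PSI),0])
bot.reach(F(-.112,Y,.14),q)
bot.servo_line(F(-.112,Y,Z),velocity=.15)
def fx(n=6):
    v=[]
    for _ in range(n): bot.dwell(.02);v.append(ex@np.array(get_obs()["wrist_force"]))
    return np.mean(v)
f0=fx()
bot.servo_line(F(-.088,Y,Z),velocity=.06)
print("base",f0,"t",get_obs()["time_s"])
x=-.088
while x<-.044 and get_obs()["time_s"]<38:
    x+=.004 if x<-.057 else .001
    bot.servo_line(F(x,Y,Z),velocity=.02)
    f=fx(5)-f0; b=colour(vision.read_camera("scene"),103,130,(255,190,340,255))
    print(round(x,3),round(f,2),b.mean(0).round(1) if len(b) else None,len(b))
    if f<-3.5: break
print(get_obs()["time_s"],rk(np.array(get_obs()["position"])))
E
```

```text
base -0.3582335692682941 t 22.0083
-0.084 0.86 [286.8 227.3] 135
-0.08 0.3 [287.6 226.7] 125
-0.076 0.05 [288.3 226.2] 125
-0.072 0.27 [289.3 225.5] 121
-0.068 0.08 [290.4 224.9] 123
-0.064 0.41 [291.5 224. ] 121
-0.06 0.31 [292.4 223.4] 121
-0.056 0.35 [293.5 222.7] 119
-0.055 0.3 [293.4 222.6] 120
-0.054 0.17 [293.5 222.5] 118
-0.053 0.45 [293.7 222.2] 118
-0.052 0.22 [294.1 222.1] 118
-0.051 -2.91 [294.3 221.9] 121
-0.05 -7.02 [294.5 222. ] 118
28.175 [[-62.3   5.1]]
```

The force rose at -51 to -50 mm, exactly one foot length from the rail, so the foot has met it. I'll back off, move clear and verify.

```bash
python3 - <<'E'
from rack import *
F=frame(O,PSI)
bot.servo_line(F(-.085,.005,.003),velocity=.06)
bot.servo_line(F(-.10,.005,.16),velocity=.2)
bot.reach([.38,.27,.2],quat(.5))
out=[]
for n,(x,y,w,h) in {"top":(220,145,115,90),"scene":(250,190,80,90)}.items():
    c=snap(n,n+"4"); out.append(cv2.resize(c["frame"][y:y+h,x:x+w,::-1],None,fx=4,fy=4,interpolation=cv2.INTER_CUBIC))
cv2.imwrite("pics/m4.png",np.hstack(out)); print(get_obs()["time_s"])
a=cv2.imread("pics/top3.png").astype(int);b=cv2.imread("pics/top4.png").astype(int)
d=abs(a-b).max(2)>50; ys,xs=np.where(d[130:240,215:370]);print("changed box",xs.min()+215,xs.max()+215,ys.min()+130,ys.max()+130)
E
```

```text
31.3833
changed box 267 301 159 197
```

View pics/m4.png

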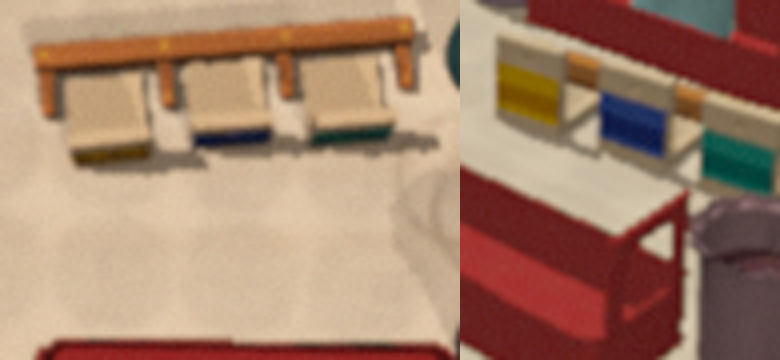

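The blue tile stands square in the middle space (crop x 190–272) in line with its neighbours, and only its own area of the image has changed.

```bash
python3 -c "
from workcell import hand_in
print(hand_in())"
```

```text
the job is handed in; nothing more can be done
None
```

The fallen tile is back on its foot and pushed squarely into the middle space until it met the back rail; the other tiles and the pot were not moved, the arm finished clear, and the job was handed in at about 31 s.

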